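# Close the header tank with its bayonet pressure cap and hold it for the leak test

### The arm

A 7-joint arm with a two-finger parallel gripper is mounted at the origin on the work surface. World frame = base frame: x ahead of the robot, y to its left, z up, the work surface at z = 0. Lengths are in m, angles in rad, forces in N, time in s.
With the tool pointing down it reaches from about 0.4 to 0.925 m from the base axis. Payload 5.6 kg.
Tool frame: the origin (TCP) lies at the very end of the fingers, on their centre line; the grasp point (between the pads) lies 19 mm behind it; x points along the fingers, y is the direction in which the jaws open and shut, and the axes are right-handed (so a half turn about x gives the same grasp; the last joint's range is limited). The gripper opens to 85 mm and grips with 20 to 120 N. Pads are 22 mm wide; open, the fingers measure 114 mm over their backs; the gripper's body (76 mm by 85 mm) begins 54 mm behind the grasp point. The pads swing forward as they close: fully open they stand 13 mm farther back than shut.
Start: joints at [-1.373, 0.468, -0.012, 1.603, 0.006, 1.071, -0.056], TCP at [0.155, 0.631, 0.231] pointing down, gripper open.
Joint ranges: [-2.53, 2.53], [-0.31, 2.02], [-1.57, 1.55], [0.28, 2.44], [-1.29, 4.43], [0.15, 1.84], [-2.92, 2.92]. Speed limits (rad/s): [2.57, 2.57, 3.14, 3.14, 3.14, 3.14, 3.14].

### API

Orientations are given as a unit quaternion [x, y, z, w].
In Python, from bench import manip, read_camera, sign_off gives the robot as it stands.
- The arm moves only by the tool step_arm, never from a script. Its argument "moves" is a list that holds one entry, the list of rows, each a list of 4 numbers: the shift along the tool's x, y, z in mm, then the turn about the tool's x in degrees. A call has 1 to 10 rows; each row is the pose to reach, as a shift and turn from the pose commanded when the call began, along the tool's axes at that moment; what a row does not reach only later rows make up. A row lasts 1/10 s, in which the tool goes at most 50 mm and 8.59 degrees, less where a joint would pass 70% of its speed; a pose out of reach is approached as far as the arm can. A call with a gripper value outside its range is refused whole. "fingers" is the opening, from 0 (shut) to 1 (fully open), set as the call begins (left out, the last holds). The fingers move at their own pace and stop on an object; the grip force is fixed at half the most. Time passes only in rows, so rows that repeat a pose let the fingers close. It gives the time, the measured TCP pose, the force and the opening at its end, in the units of the state.
- manip.observe(): the state, without advancing time (a new reading comes with each control period).
- read_camera(name): name is "scene" or "top" or "wrist"; returns a dict with "frame" (420x560x3 uint8, red, green, blue), "range_z" (420x560 float32, m along the optical axis (not along the pixel's ray), 0 where there is no reading), "intrinsics" (3x3 intrinsics, pixels), "R" (3x3) and "t" (3): a world point X has camera coordinates R X + t; the wrist camera has in their place "hand_eye" (4x4, takes a point from camera to tool coordinates, whose origin is the TCP and whose axes are the tool frame's). Camera axes: x right, y down, z forward; pixel columns grow to the right and rows downward; lengths in m; the calibration is good to about 2 mm. A picture is of the moment at which its call begins: read the wrist's pose just before it.
- sign_off(): hands the job in, once; it reports no verdict.
The state is a dict: "time_s": time; "joint_positions": joint angles; "qd": joint speeds; "joint_efforts": joint torques, N m; "ee_pos": TCP position; "tcp_rot": TCP orientation; "force": force on the tool from outside, world axes, zero at the start; "moment": the same for the moment, N m; "width": finger opening in m.
Only numpy, scipy, OpenCV 4.12 (cv2) and the standard library are available. Lean on these libraries where they do the work, as an engineer would, in place of code of your own. Each camera call takes 0.05 s, during which the arm holds its last target.

### The job

Close the freshly welded coolant tank for its leak test: pick the winged pressure cap up off the bench, set it on the filler neck with its wing in line with the two notches, press it down gently against its spring without leaning hard on it (that crushes its sealing ring), and turn it clockwise, seen from above, a quarter turn to its stop. Do not let go: finish while still gripping the cap turned home on the neck, because I put the test air on while you hold it. Leave the spray can, the round screw cap and the wrench where they are.

Things in the scene. Friction and masses are not known exactly. Their poses are not given: they have to be found in the camera images.
- cap: Winged pressure cap, 0.15 kg, standing upright on the bench on its valve: round steel skirt 69 mm in diameter, a straight moulded grip bar (the wing) across the top. Origin: on its axis, at the underside of the relaxed valve (on the bench at the start). x runs along the wing, z up. Skirt from 14 mm above the origin, top plate's upper face 28 mm. It fits the neck either way round (half turn).
- cap_wing (a point): Middle of the cap's wing, on the cap's axis, 40 mm above the cap's origin. The wing is 52 mm long (cap's x), 14 mm thick (y) and 24 mm tall: from the top plate, 28 mm above the origin, to 52 mm.
- cap_claw (a point): Middle of one of the cap's two claws, under the +x end of the wing (the other lies under the -x end). They point inwards from the skirt, radius 25.5 to 33 mm, 28 degrees wide, 14 to 17 mm above the origin.
- cap_valve (a joint): Travel of the sprung rubber valve (disc 36 mm in diameter, chamfered) up into the cap, m: 0 relaxed, at most 0.0105. The spring gives 5 N as it begins to move and 1 N more for each mm.
- cap_gasket: Thin rubber sealing ring under the cap's top plate, 62 mm in diameter, underside 24.5 mm above the cap's origin (its own origin is the cap's). It meets the neck's flange when the cap is fully pressed down; leaning on the cap beyond that crushes it.
- tank: Welded aluminium coolant tank, bolted to the bench, 140 mm (x) by 260 mm (y) by 120 mm tall, feet out to y = +-169 mm. Origin: centre of its underside, on the bench; z up, y along the tank. The filler neck stands on top at x = 0, y = -60 mm; a gauge and an air nipple, up to 28 mm above the top, stand near y = +75 mm.
- neck_mouth (a point): Centre of the filler neck's mouth, level with the flange's top, 148 mm above the bench; axes as the tank's, x runs through both notches. Bore 39 mm. Cap's origin below the mouth: valve meets its seat 16 mm, claws clear under the flange from 20.5 mm, sealing ring meets the flange 24.5 mm (spring 13.5 N; turn it here or just above), turned home and left to the spring 22.5 mm.
- neck_notch (a point): Middle of the +x notch in the neck's flange (60 mm in diameter, 3.5 to 5.5 mm thick); the other is opposite. Each is 46 degrees wide, so the wing may be 9 degrees off. The cap turns clockwise seen from above only, under a ramp that draws the claws down 2 mm, to a fixed stop with the wing 88 degrees from the notch line.
- spray_can: Grey spray can with a white nozzle cap, standing on the bench, 58 mm in diameter, 170 mm tall, origin at its foot. Leave alone.
- screw_cap: Plain round knurled aluminium screw cap, 46 mm in diameter, 26 mm tall, origin at its underside. Not for this neck; leave alone.
- wrench: Steel wrench, 180 mm long, lying on the bench. Leave alone.
There are look-alikes about, which are no part of the job. What is shaped like the cap but brown or yellow is not meant.

How it is judged:
On the way, in this order (a step that is already met when the one before it is completed fails the run):
1. the cap is lifted off the bench in the fingers (height (world z) of cap above 0.03 m and contact force between the fingers and cap above 2 N), for 0.2 s.
2. the cap is pressed into the neck against its spring, wing in line with the notches (horizontal distance between cap and neck_mouth below 0.004 m and z of cap in the frame of neck_mouth below -0.019 m and angle between the x axis of cap and the x axis of neck_mouth, either way round below 0.4 rad), for 0.02 s.
At the end, for the whole second after the job is handed in: The cap is on the neck, upright (0.08 rad), centred within 4 mm, its origin over 20.5 mm below the mouth, spring pressed in over 3 mm, turned at least 1.3 rad (75 of the 88 degrees to the stop) from the notch line, at rest, and the fingers still grip it with over 4 N (horizontal distance between cap and neck_mouth below 0.004 m and z of cap in the frame of neck_mouth below -0.0205 m and angle between the x axis of cap and the x axis of neck_mouth, either way round above 1.3 rad and angle between cap's own z axis and vertical below 0.08 rad and value of joint cap_valve above 0.003 m and linear speed of cap below 0.01 m/s and contact force between the fingers and cap above 4 N); the arm keeps its last pose, push and grip.
It fails at once if the cap is leaned on: its sealing ring is squeezed on the neck with more than 30 N (contact force between cap_gasket and tank above 30 N).
It fails at once if the cap is forced against the neck with more than 120 N (contact force between cap and tank above 120 N).
It fails at once if the spray can is moved or tipped (distance of spray_can from where it was at the start of the episode above 0.03 m or angle between spray_can's own z axis and vertical above 0.5 rad).
It fails at once if the round screw cap is moved (distance of screw_cap from where it was at the start of the episode above 0.03 m).
It fails at once if the wrench is moved (distance of wrench from where it was at the start of the episode above 0.03 m).
It also fails if it takes over 43 s, if anything falls off the work surface, if the arm or the gripper's body presses on something with over 40 N, if the wrist force passes 120 N, or if a joint passes its speed limit or range.

## Working session

There is one attempt and no reset: what is moved stays moved. The work goes in short steps, Python scripts to look and compute and a tool call to move; the robot and the scene stay as the last step left them, time stands still between calls to the robot, and variables do not carry over. Pictures are saved under pics/ and viewed, and the job is handed in when it is done.

Besides the shell and the picture viewer there is one more tool, called after ">>>" as name([rows], argument=value, ...), one row to a line, values as JSON. step_arm: Moves the arm, as the interface text tells. Its arguments: {"type":"object","properties":{"moves":{"type":"array"},"fingers":{"type":"number"}},"required":["moves"]}

```bash
ls; mkdir -p pics; cat > h.py <<'E'
import numpy as np, cv2
from bench import manip, read_camera, sign_off
def snap(n,f):
    s=manip.observe(); d=read_camera(n)
    cv2.imwrite(f,cv2.cvtColor(d["frame"],cv2.COLOR_RGB2BGR))
    np.savez(f.replace('.png','.npz'),pos=s["ee_pos"],rot=s["tcp_rot"],**d)
    return s,d
E
python3 - <<'E'
from h import *
for n in("scene","top","wrist"):
    s,d=snap(n,f"pics/{n}0.png")
    print(n,d["intrinsics"].tolist())
    print({k:np.round(d[k],4).tolist() for k in("R","t","hand_eye") if k in d})
print(s)
E
```

```text
pics
scene [[535.6894413695186, 0.0, 280.99773820696913], [0.0, 535.6894413695186, 224.38495759408426], [0.0, 0.0, 1.0]]
{'R': [[0.0625, 0.998, -0.0067], [0.8443, -0.0564, -0.5328], [-0.5321, 0.0276, -0.8462]], 't': [0.1002, -0.4445, 1.6125]}
top [[523.9675826362582, 0.0, 274.3083752226752], [0.0, 523.9675826362582, 219.43222120352667], [0.0, 0.0, 1.0]]
{'R': [[0.0227, -0.9995, -0.0206], [-0.9946, -0.0204, -0.1019], [0.1014, 0.0228, -0.9946]], 't': [-0.1354, 0.6089, 1.4465]}
wrist [[330.2470246545746, 0.0, 281.13124514088076], [0.0, 330.2470246545746, 204.90576908336146], [0.0, 0.0, 1.0]]
{'hand_eye': [[0.0, -0.2641, 0.9645, -0.1428], [1.0, -0.0009, -0.0003, -0.0007], [0.001, 0.9645, 0.2641, -0.0668], [0.0, 0.0, 0.0, 1.0]]}
{'time_s': 0.1, 'joint_positions': array([-1.37300364,  0.46831555, -0.01160913,  1.60351842,  0.00599594,
        1.0714239 , -0.0563084 ]), 'qd': array([-0.00031648, -0.00041366,  0.00012117, -0.00211607, -0.00168077,
       -0.00077586, -0.00119056]), 'joint_efforts': array([ 9.62723680e-04, -5.33523810e+01,  2.17515469e-02, -2.51968360e+01,
        1.15571654e-02,  4.22612458e-03, -1.08386848e-05]), 'ee_pos': array([0.15494625, 0.63074319, 0.23042187]), 'tcp_rot': array([ 0.08437609,  0.70201519, -0.08552755,  0.70195469]), 'force': array([-0.15297374,  0.32217149, -0.91127798]), 'moment': array([-0.01507152,  0.01996604, -0.01817934]), 'width': 0.08531215367623986}
```

View pics/scene0.png

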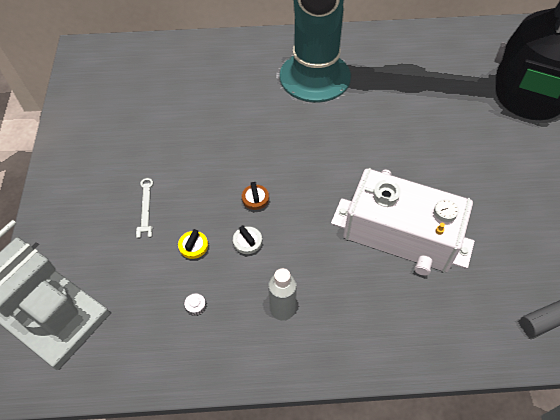

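View pics/top0.png

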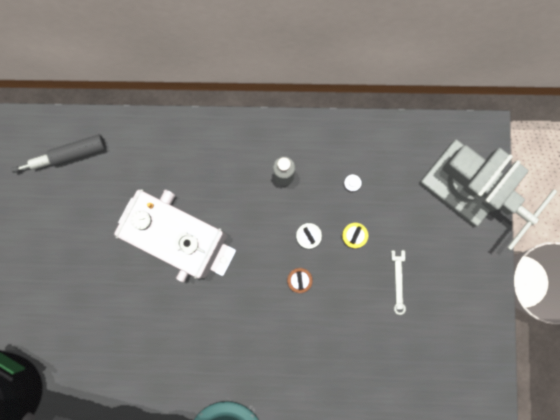

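View pics/wrist0.png

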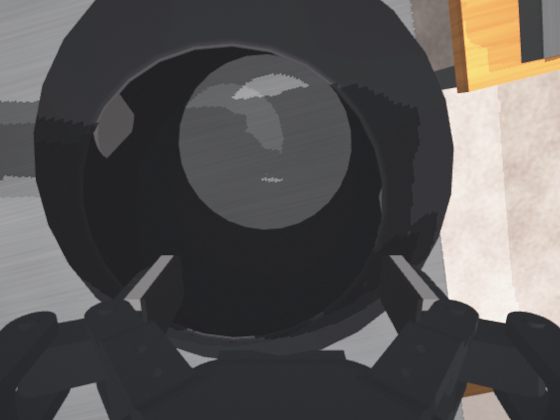

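The steel cap with the black wing is at scene (247,240) and top (309,236). Its look-alikes are yellow, scene (193,244), and brown, scene (255,196). The neck is at scene (386,192) and top (187,243). Next I measure these.

```bash
cat >> h.py <<'E'
from scipy.spatial.transform import Rotation as Ro
def load(f):
    return dict(np.load(f))
def cam(d):
    # returns camera centre, and R_wc
    if "hand_eye" in d:
        T=Ro.from_quat(d["rot"]).as_matrix(); H=d["hand_eye"]
        return T@H[:3,3]+d["pos"], T@H[:3,:3]
    return -d["R"].T@d["t"], d["R"].T
def ray(d,uv):
    K=d["intrinsics"]; c,W=cam(d)
    v=W@np.linalg.solve(K,[uv[0],uv[1],1.]); return c,v
def onplane(d,uv,z):
    c,v=ray(d,uv); return c+v*(z-c[2])/v[2]
def tri(a,b):
    A=[];B=[]
    for c,v in(a,b):
        v=v/np.linalg.norm(v);P=np.eye(3)-np.outer(v,v);A.append(P);B.append(P@c)
    x=np.linalg.lstsq(np.vstack(A),np.hstack(B),rcond=None)[0]
    return x,[np.linalg.norm(P@x-b) for P,b in zip(A,B)]
def cloud(d,m):
    vs,us=np.nonzero(m&(d["range_z"]>0)); z=d["range_z"][vs,us]
    c,W=cam(d); K=d["intrinsics"]
    p=np.c_[(us-K[0,2])/K[0,0]*z,(vs-K[1,2])/K[1,1]*z,z]
    return p@W.T+c
E
python3 - <<'E'
from h import *
S=load("pics/scene0.npz");T=load("pics/top0.npz")
for n,d,(u,v) in(("scene",S,(247,240)),("top",T,(309,236))):
    f=d["frame"].astype(int);m=np.zeros(f.shape[:2],np.uint8)
    m[v-11:v+12,u-11:u+12]=(f.sum(2)<150)[v-11:v+12,u-11:u+12]
    nl,l,st,ce=cv2.connectedComponentsWithStats(m);i=1+st[1:,4].argmax();c=ce[i]
    r=cv2.minAreaRect(np.argwhere(l==i)[:,::-1].astype(np.float32))
    P=cloud(d,l==i);print(n,c,st[i,4],r,"depth med",np.median(P,0))
    bp=cv2.boxPoints(r); e=[(bp[k]+bp[(k+1)%4])/2 for k in range(4)]
    L=[(e[0],e[2]),(e[1],e[3])];L=max(L,key=lambda q:np.linalg.norm(q[0]-q[1]))
    a,b=[onplane(d,q,.05) for q in L];dd=b-a;print(" plane",(a+b)/2,np.degrees(np.arctan2(dd[1],dd[0])),np.linalg.norm(dd))
    if n=="scene":ca=ray(d,c)
print(tri(ca,ray(T,c)))
for n,d,(u,v) in(("scene",S,(386,192)),("top",T,(187,243))):
    w=cv2.resize(d["frame"][v-50:v+50,u-70:u+70],None,fx=5,fy=5,interpolation=cv2.INTER_CUBIC)
    cv2.imwrite(f"pics/neck_{n}.png",w[...,::-1])
print(tri(ray(S,(386,192)),ray(T,(187,243))))
# tank top plane orientation from depth in the top view
z=np.zeros(T["range_z"].shape,bool);z[170:300,90:250]=1
c,W=cam(T);g=np.dstack(np.meshgrid(np.arange(560),np.arange(420)))
K=T["intrinsics"];r=T["range_z"];p=np.dstack([(g[...,0]-K[0,2])/K[0,0]*r,(g[...,1]-K[1,2])/K[1,1]*r,r])@W.T+c
m=z&(p[...,2]>.108)&(p[...,2]<.132);q=p[m];print(len(q),np.median(q[:,2]))
rc=cv2.minAreaRect(q[:,:2].astype(np.float32));print("tank",rc)
m=z&(p[...,2]>.14)&(p[...,2]<.156);q=p[m];print(len(q));print(q.mean(0), q.min(0),q.max(0))
E
```

```text
scene [247.05982906 236.48717949] 117 ((247.04002380371094, 236.2200164794922), (20.0, 6.199999809265137), 53.13010025024414) depth med [ 0.5789495  -0.21584686  0.05224388]
 plane [ 0.5762421  -0.21613028  0.05      ] 30.468964441312988 0.052981028312952566Traceback (most recent call last):
  File "<stdin>", line 6, in <module>
ValueError: attempt to get argmax of an empty sequence
```

```bash
python3 -c "
import cv2,numpy as np
a=cv2.imread('pics/neck_scene.png');b=cv2.imread('pics/neck_top.png')
print(a.shape);cv2.imwrite('pics/neck2.png',cv2.resize(np.hstack([a,b]),(800,286)))"
```

```text
[ WARN:0@0.020] global loadsave.cpp:275 findDecoder imread_('pics/neck_scene.png'): can't open/read file: check file path/integrity
[ WARN:0@0.020] global loadsave.cpp:275 findDecoder imread_('pics/neck_top.png'): can't open/read file: check file path/integrity
Traceback (most recent call last):
AttributeError: 'NoneType' object has no attribute 'shape'
```

```bash
cat > m1.py <<'E'
from h import *
S=load("pics/scene0.npz");T=load("pics/top0.npz")
print(T["frame"][236-12:236+13:2,309].sum(1))
for n,d,(u,v),t,k in(("scene",S,(247,238),150,12),("top",T,(309,236),330,9)):
    f=d["frame"].astype(int);m=np.zeros(f.shape[:2],np.uint8)
    m[v-k:v+k+1,u-k:u+k+1]=(f.sum(2)<t)[v-k:v+k+1,u-k:u+k+1]
    nl,l,st,ce=cv2.connectedComponentsWithStats(m);i=1+st[1:,4].argmax();c=ce[i]
    r=cv2.minAreaRect(np.argwhere(l==i)[:,::-1].astype(np.float32))
    P=cloud(d,l==i);print(n,c,st[i,4],r,"depth med",np.median(P,0))
    bp=cv2.boxPoints(r); e=[(bp[k]+bp[(k+1)%4])/2 for k in range(4)]
    L=[(e[0],e[2]),(e[1],e[3])];L=max(L,key=lambda q:np.linalg.norm(q[0]-q[1]))
    a,b=[onplane(d,q,.05) for q in L];dd=b-a;print(" plane",(a+b)/2,np.degrees(np.arctan2(dd[1],dd[0])),np.linalg.norm(dd))
    if n=="scene":ca=ray(d,c)
print(tri(ca,ray(T,c)))
for n,d,(u,v) in(("scene",S,(386,192)),("top",T,(187,243))):
    w=cv2.resize(d["frame"][v-50:v+50,u-70:u+70],None,fx=4,fy=4,interpolation=cv2.INTER_CUBIC)
    cv2.imwrite(f"pics/neck_{n}.png",w[...,::-1])
print(tri(ray(S,(386,192)),ray(T,(187,243))))
z=np.zeros(T["range_z"].shape,bool);z[170:300,90:250]=1
c,W=cam(T);g=np.dstack(np.meshgrid(np.arange(560),np.arange(420)))
K=T["intrinsics"];r=T["range_z"];p=np.dstack([(g[...,0]-K[0,2])/K[0,0]*r,(g[...,1]-K[1,2])/K[1,1]*r,r])@W.T+c
m=z&(p[...,2]>.108)&(p[...,2]<.132);q=p[m];print(len(q),np.median(q[:,2]))
rc=cv2.minAreaRect(q[:,:2].astype(np.float32));print("tank",rc)
m=z&(p[...,2]>.14)&(p[...,2]<.156);m[:,:165]=0;q=p[m];print(len(q));print(q.mean(0), q.min(0),q.max(0))
E
python3 m1.py; python3 -c "
import cv2,numpy as np
a=cv2.imread('pics/neck_scene.png');b=cv2.imread('pics/neck_top.png')
cv2.imwrite('pics/neck2.png',cv2.resize(np.hstack([a,b]),(800,286)))"
```

```text
[740 756 755 682 382 241 209 233 450 721 745 760 591]
scene [246.55813953 235.63565891] 129 ((246.5600128173828, 235.58001708984375), (21.600000381469727, 6.199999809265137), 53.13010025024414) depth med [ 0.57574264 -0.21728738  0.05222771]
 plane [ 0.57437815 -0.21722689  0.05      ] 30.468950075607722 0.057306192291622024
top [308.58490566 235.13207547] 53 ((308.6230773925781, 235.2153778076172), (16.124515533447266, 3.100867748260498), 60.2551155090332) depth med [ 0.5681429  -0.2194435   0.05273656]
 plane [ 0.56774693 -0.21861138  0.05      ] -149.3474621901127 0.04456392442720462
(array([ 0.5686794 , -0.21824277,  0.03994433]), [np.float64(0.0007106174452003129), np.float64(0.0007106174452002984)])
(array([0.53444753, 0.10329286, 0.13913176]), [np.float64(0.0020366637919106215), np.float64(0.0020366637919107034)])
4397 0.11975549293623877
tank ((0.5611920952796936, 0.1567172259092331), (0.260699599981308, 0.1440432369709015), 64.81633758544922)
213
[0.53511766 0.10312471 0.14752398] [0.50530054 0.0739902  0.1400429 ] [0.56506227 0.13139767 0.15547305]
```

View pics/neck2.png

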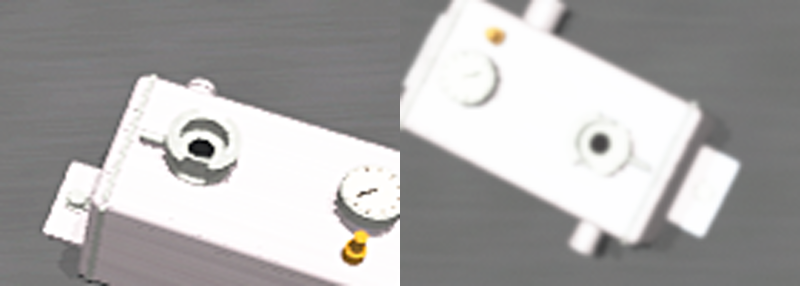

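```bash
python3 -c "
from h import *
R=Ro.from_quat([ 0.08437609,  0.70201519, -0.08552755,  0.70195469]).as_matrix();print(R.round(4))
print(np.degrees(np.arctan2(R[1,1],R[0,1])))"
```

```text
[[-3.000e-04  2.385e-01  9.711e-01]
 [-1.600e-03  9.711e-01 -2.385e-01]
 [-1.000e+00 -1.600e-03  1.000e-04]]
76.19962350104164
```

```bash
cat >> h.py <<'E'
def plan(p,psi,s=None):
    # shift in the tool axes (mm) and turn (deg) from the present pose to p, jaw yaw psi (deg)
    s=s or manip.observe(); R=Ro.from_quat(s["tcp_rot"]).as_matrix()
    y=np.degrees(np.arctan2(R[1,1],R[0,1]))
    d=(R.T@(np.array(p)-s["ee_pos"]))*1000
    print("shift",d.round(1),"turn",round((y-psi+180)%360-180,2),"yaw",round(y,2),"pos",s["ee_pos"].round(4),"tilt",R[:,0].round(4),"F",s["force"].round(1),"t",round(s["time_s"],2),"w",round(s["width"],4))
E
python3 -c "
from h import *
T=load('pics/top0.npz');S=load('pics/scene0.npz')
print('can',tri(ray(S,(282,275)),ray(T,(284,165))), 'screw',onplane(T,(353,183),.026))
plan((.5,.22,.30),10)"
```

```text
can (array([ 0.74023584, -0.14539506,  0.16317422]), [np.float64(0.0017885907671030083), np.float64(0.0017885907671030786)]) screw [ 0.72051025 -0.34297169  0.026     ]
shift [ -69.  -316.7  433.1] turn 66.2 yaw 76.2 pos [0.1549 0.6308 0.2305] tilt [-2.0e-04 -1.4e-03 -1.0e+00] F [0.5 0.3 0.1] t 0.15 w 0.0854
```

>>> step_arm([
  [[-35, -15, 20, 3], [-65, -45, 60, 10], [-70, -75, 100, 17], [-70, -105, 140, 24], [-70, -135, 180, 31], [-70, -165, 220, 38], [-70, -195, 260, 45], [-70, -225, 305, 52], [-70, -255, 345, 59], [-70, -285, 385, 66]],
], fingers=1)

```text
time_s: 1.15
ee_pos: [0.4543, 0.27, 0.3014]
tcp_rot: [0.455, 0.541, -0.455, 0.541]
force: [1.0, 0.2, -0.1]
width: 0.0855
```

```bash
python3 -c "
from h import *
plan((.57,-.218,.22),-59.5)"
```

```text
shift [ 81.2  29.9 500.7] turn 69.42 yaw 9.92 pos [0.4543 0.27   0.3014] tilt [ 1.e-04  4.e-04 -1.e+00] F [ 1.   0.2 -0.1] t 1.15 w 0.0855
```

>>> step_arm([
  [[0, 3, 48, 8], [0, 6, 97, 16], [0, 9, 146, 24], [0, 12, 195, 32], [0, 15, 244, 40], [10, 18, 292, 48], [30, 21, 340, 56], [50, 24, 388, 64], [70, 27, 436, 69.5], [80, 30, 484, 69.5]],
])

```text
time_s: 2.15
ee_pos: [0.5671, -0.195, 0.2206]
tcp_rot: [-0.681, -0.187, 0.683, -0.186]
force: [0.6, 0.3, 0.5]
width: 0.0855
```

>>> step_arm([
  [[0, 0, 0, 0], [0, 0, 0, 0]],
])

```text
time_s: 2.35
ee_pos: [0.5667, -0.1959, 0.2216]
tcp_rot: [-0.682, -0.186, 0.683, -0.186]
force: [-0.0, 0.7, -0.2]
width: 0.0851
```

```bash
python3 -c "
from h import *
s,d=snap('wrist','pics/w1.png')
plan((.572,-.218,.15),-59.5)"
```

```text
shift [72.  23.1  8. ] turn 0.17 yaw -59.33 pos [ 0.5672 -0.1941  0.222 ] tilt [-1.e-03  6.e-04 -1.e+00] F [-0.3  1.1 -0.3] t 2.4 w 0.0857
```

View pics/w1.png

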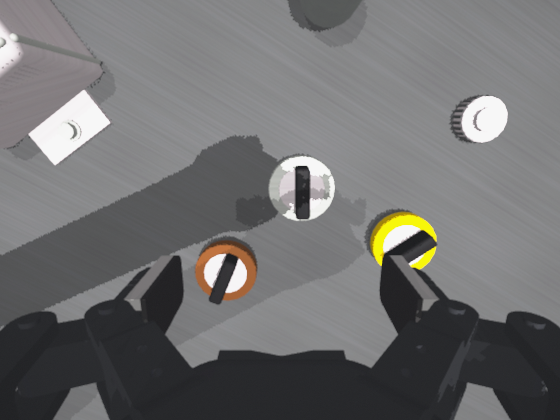

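The steel cap sits at (302,188) with its wing running nearly straight up the image. Yellow is at (404,241) and brown at (226,272), both clear of the fingers. I go lower and take a second view.

>>> step_arm([
  [[20, 8, 3, 0], [45, 16, 5, 0], [72, 22, 8, 0], [72, 22, 8, 0], [72, 22, 8, 0]],
])

```text
time_s: 2.9
ee_pos: [0.5722, -0.2157, 0.1511]
tcp_rot: [0.682, 0.188, -0.682, 0.188]
force: [-0.4, -0.2, 1.0]
width: 0.0856
```

```bash
cat > m2.py <<'E'
from h import *
import sys
if len(sys.argv)<2: s,d=snap('wrist','pics/w2.png')
res=[]
for f,(u,v),k in(("pics/w1",(302,188),30),("pics/w2",None,45)):
    d=load(f+".npz");fr=d["frame"].astype(int)
    if (u is None) if False else f.endswith("w2"):
        c,W=cam(d);q=W.T@(np.array(res[0]["g"])-c);K=d["intrinsics"];u,v=(K@(q/q[2]))[:2].astype(int);print("guess",u,v)
    m=np.zeros(fr.shape[:2],np.uint8);sl=np.s_[v-k:v+k+1,u-k:u+k+1]
    m[sl]=(fr.sum(2)<160)[sl]
    nl,l,st,ce=cv2.connectedComponentsWithStats(m)
    i=1+st[1:,4].argmax()
    pts=np.argwhere(l==i)[:,::-1].astype(np.float32)
    r=cv2.minAreaRect(pts);P=cloud(d,(l==i))
    top=P[P[:,2]>.045]
    rr=cv2.minAreaRect((top[:,:2]*1000).astype(np.float32))
    print(f,"blob",ce[i],st[i],r,"\n depth top face rect mm",rr,"z",np.median(top[:,2]))
    bp=cv2.boxPoints(rr);e=[bp[1]-bp[0],bp[2]-bp[1]];e=max(e,key=np.linalg.norm);print(" wing yaw",np.degrees(np.arctan2(e[1],e[0])))
    # skirt: bright disc -> circle centre on plate plane
    res.append(dict(g=[rr[0][0]/1000,rr[0][1]/1000,.05],c=r[0],d=d))
print("tri",tri(ray(res[0]["d"],res[0]["c"]),ray(res[1]["d"],res[1]["c"])))
plan((*res[1]["g"][:2],.031),-59.5)
E
python3 m2.py
```

```text
pics/w1 blob [301.30316742 190.38235294] [296 166  13  53 442] ((301.9999694824219, 191.99998474121094), (11.999998092651367, 51.99999237060547), 0.0) 
 depth top face rect mm ((570.2840576171875, -217.85009765625), (50.9014892578125, 11.823770523071289), 31.378664016723633) z 0.051754023831237395
 wing yaw 31.378656Traceback (most recent call last):
  File "m2.py", line 5, in <module>
    for f,(u,v),k in(("pics/w1",(302,188),30),("pics/w2",None,45)):
          ^^^^^
TypeError: cannot unpack non-iterable NoneType object
```

View pics/w2.png

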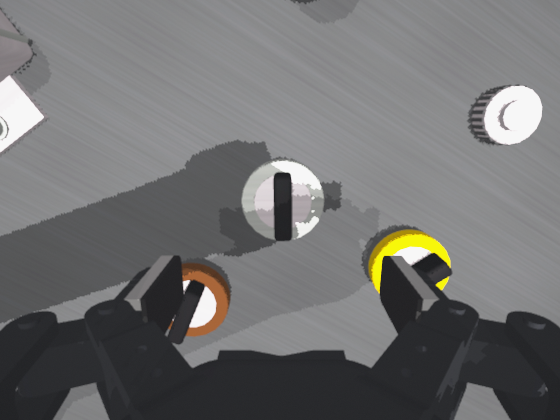

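The cap now sits at (283,201), with its wing from (283,173) to (284,241).

```bash
sed -i 's/("pics\/w2",None,45)/("pics\/w2",(283,203),42)/' m2.py; sed -i '/^    if (u is None)/,+1d' m2.py; python3 m2.py x
```

```text
pics/w1 blob [301.30316742 190.38235294] [296 166  13  53 442] ((301.9999694824219, 191.99998474121094), (11.999998092651367, 51.99999237060547), 0.0) 
 depth top face rect mm ((570.2840576171875, -217.85009765625), (50.9014892578125, 11.823770523071289), 31.378664016723633) z 0.051754023831237395
 wing yaw 31.378656
pics/w2 blob [282.26856095 205.97066911] [ 274  173   17   68 1091] ((282.0, 206.5), (67.0, 16.0), 90.0) 
 depth top face rect mm ((570.0735473632812, -218.19117736816406), (51.54262924194336, 12.194514274597168), 31.181804656982422) z 0.05184833018038279
 wing yaw 31.181799
tri (array([ 0.57102453, -0.21754368,  0.04873727]), [np.float64(6.215423884460157e-05), np.float64(6.215423884437004e-05)])
shift [120.8   0.4   3.6] turn 0.31 yaw -59.19 pos [ 0.5728 -0.2161  0.1518] tilt [ 1.8e-03  3.0e-04 -1.0e+00] F [-0.1  0.4 -0.4] t 2.95 w 0.0853
```

>>> step_arm([
  [[30, 0, 3, 0], [65, 0, 3, 0], [95, 0, 3, 0], [112, 0, 3, 0], [120, 0, 3, 0], [120, 0, 3, 0], [120, 0, 3, 0]],
], fingers=0.4)

```text
time_s: 3.65
ee_pos: [0.5703, -0.2192, 0.0319]
tcp_rot: [0.683, 0.187, -0.681, 0.188]
force: [0.3, -0.1, 0.3]
width: 0.0342
```

>>> step_arm([
  [[0, 0, 0, 0], [0, 0, 0, 0], [0, 0, 0, 0], [0, 0, 0, 0], [0, 0, 0, 0]],
], fingers=0)

```text
time_s: 4.15
ee_pos: [0.5701, -0.2191, 0.0312]
tcp_rot: [0.682, 0.187, -0.681, 0.188]
force: [1.1, 0.2, 4.2]
width: 0.0127
```

```bash
python3 -c "
from h import *
s,d=snap('wrist','pics/w3.png')
plan((.5702,-.218,.031),-59)"
```

```text
shift [ 0.1 -0.9 -0.6] turn -0.3 yaw -59.3 pos [ 0.5701 -0.2191  0.0311] tilt [ 1.9e-03 -6.0e-04 -1.0e+00] F [ 1.3 -0.3  5. ] t 4.2 w 0.0126
```

View pics/w3.png

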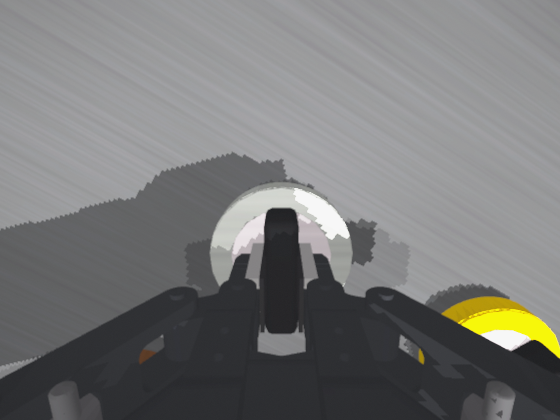

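>>> step_arm([
  [[-10, 0, 0, 0], [-30, 0, 0, 0], [-60, 0, 0, 0], [-100, 0, 0, 0], [-140, 0, 0, 0], [-180, 0, 0, 0], [-215, 0, 0, -5], [-220, 0, 0, -13], [-220, 0, 0, -21], [-220, 0, 0, -29]],
])

```text
time_s: 5.2
ee_pos: [0.5683, -0.2184, 0.2505]
tcp_rot: [-0.612, -0.354, 0.613, -0.353]
force: [-0.4, -0.2, -1.2]
width: 0.0126
```

```bash
python3 -c "
from h import *
plan((.454,.141,.25),64.7)"
```

```text
shift [   0.9 -278.6 -254.3] turn -94.68 yaw -29.98 pos [ 0.5683 -0.2184  0.2505] tilt [-1.5e-03  6.0e-04 -1.0e+00] F [-0.4 -0.2 -1.2] t 5.2 w 0.0126
```

>>> step_arm([
  [[0, -28, -25, -8], [0, -56, -51, -16], [0, -84, -77, -24], [0, -112, -102, -32], [0, -140, -128, -40], [0, -168, -153, -48], [0, -196, -178, -56], [0, -224, -204, -64], [0, -252, -230, -72], [0, -278, -254, -80]],
])

```text
time_s: 6.2
ee_pos: [0.4556, 0.1418, 0.2501]
tcp_rot: [0.241, 0.665, -0.242, 0.664]
force: [1.0, 0.4, -0.8]
width: 0.0128
```

>>> step_arm([
  [[0, 0, 0, -8], [0, 0, 0, -15], [0, 0, 0, -15], [0, 0, 0, -15]],
])

```text
time_s: 6.6
ee_pos: [0.4568, 0.1402, 0.2502]
tcp_rot: [0.156, 0.69, -0.156, 0.689]
force: [0.6, 0.4, -0.8]
width: 0.0125
```

```bash
python3 -c "
from h import *
s,d=snap('wrist','pics/w4.png')
plan((.454,.141,.25),64.7)"
```

```text
shift [ 0.2 -0.6 -3. ] turn -0.19 yaw 64.51 pos [0.457  0.1402 0.2502] tilt [-8.e-04 -6.e-04 -1.e+00] F [ 0.2  0.1 -0.9] t 6.65 w 0.0128
```

View pics/w4.png

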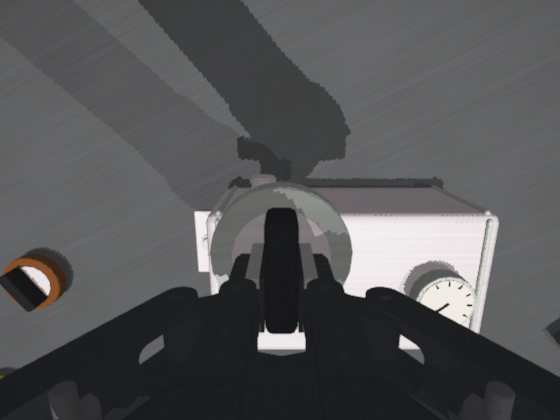

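The held cap hides the neck, so I step 110 mm to the side for two views of it.

>>> step_arm([
  [[0, 35, 0, 0], [0, 75, 0, 0], [0, 110, 0, 0], [0, 110, 0, 0], [0, 110, 0, 0]],
])

```text
time_s: 7.15
ee_pos: [0.5041, 0.2402, 0.2497]
tcp_rot: [0.154, 0.69, -0.156, 0.69]
force: [-0.2, -0.9, -1.6]
width: 0.0127
```

```bash
python3 -c "
from h import *
s,d=snap('wrist','pics/w5.png')
plan((.454,.141,.25),64.7)"
```

```text
shift [ 1.000e-01 -1.102e+02 -3.100e+00] turn -0.1 yaw 64.6 pos [0.5041 0.2392 0.2499] tilt [-0.0011 -0.0014 -1.    ] F [-0.3 -0.4 -1.5] t 7.2 w 0.013
```

>>> step_arm([
  [[0, 15, 30, 0], [0, 30, 60, 0], [0, 30, 60, 0], [0, 30, 60, 0]],
])

```text
time_s: 7.6
ee_pos: [0.5713, 0.2399, 0.2501]
tcp_rot: [0.156, 0.69, -0.156, 0.689]
force: [0.6, 0.4, -1.4]
width: 0.0126
```

```bash
python3 -c "
from h import *
s,d=snap('wrist','pics/w6.png')
plan((.454,.141,.25),64.7)
a=cv2.imread('pics/w5.png');b=cv2.imread('pics/w6.png')
cv2.imwrite('pics/w56.png',np.hstack([a[80:380,50:450],b[80:380,50:450]]))"
```

```text
shift [   0.4 -139.9  -62.7] turn -0.11 yaw 64.59 pos [0.5707 0.2405 0.2502] tilt [-1.3e-03 -6.0e-04 -1.0e+00] F [ 0.1 -0.  -1.8] t 7.65 w 0.0125
```

View pics/w56.png

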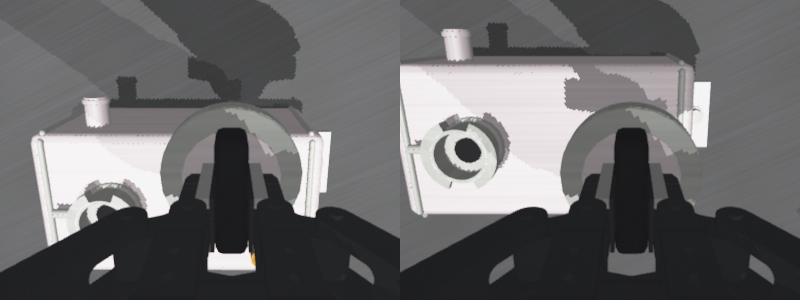

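View w6 shows the neck clearly at about (110,235), with notches at its top and bottom. In w5 it is at about (155,290), cut a little by the finger.

```bash
cat > m3.py <<'E'
from h import *
from scipy.optimize import least_squares
for f,c0 in(("pics/w5",(155,290)),("pics/w6",(110,235)),("pics/top0",(187,243))):
    d=load(f+".npz");m=np.zeros((420,560),bool);k=55 if 'w' in f else 20
    v0,u0=max(c0[1]-k,0),max(c0[0]-k,0);m[v0:c0[1]+k,u0:c0[0]+k]=1
    P=cloud(d,m);g=np.array([.535,.1031])
    sel=(P[:,2]>.1445)&(P[:,2]<.152)&(np.linalg.norm(P[:,:2]-g,axis=1)<.036)
    Q=P[sel];A=Q[:,:2]
    # robust: outer/inner radii known-shape ring; fit centre so that the outer boundary is a circle
    c=g.copy()
    for _ in range(15):
        w=A-c;a=np.arctan2(w[:,1],w[:,0]);r=np.hypot(*w.T)
        b=((a+np.pi)/(2*np.pi)*48).astype(int)%48
        o=[A[b==i][r[b==i].argmax()] for i in range(48) if (b==i).any() and r[b==i].max()>.0275]
        o=np.array(o);s=least_squares(lambda x:np.hypot(*(o-x[:2]).T)-x[2],[*c,.03],loss="soft_l1",f_scale=.0007).x;c=s[:2]
    w=A-c;a=np.degrees(np.arctan2(w[:,1],w[:,0]));r=np.hypot(*w.T)
    h,_=np.histogram(a[r>.026],bins=np.arange(-180,181,6))
    print(f,len(Q),"z",np.median(Q[:,2]).round(4),"c",c.round(4),"R",s[2].round(4),"n",len(o))
    print("  rim hist",h.tolist())
E
python3 m3.py
```

```text
pics/w5 869 z 0.148 c [0.5363 0.1051] R 0.0305 n 17
  rim hist [24, 20, 19, 17, 20, 17, 17, 19, 20, 14, 15, 19, 15, 9, 0, 0, 0, 0, 0, 0, 0, 0, 0, 0, 0, 0, 0, 0, 0, 0, 0, 0, 0, 0, 0, 0, 0, 0, 0, 0, 0, 0, 0, 0, 0, 0, 4, 22, 25, 24, 24, 24, 4, 0, 0, 0, 0, 0, 0, 22]
pics/w6 2341 z 0.148 c [0.5356 0.105 ] R 0.0302 n 38
  rim hist [20, 17, 19, 22, 15, 21, 18, 17, 18, 21, 18, 17, 16, 18, 18, 18, 17, 17, 18, 19, 16, 23, 0, 0, 0, 0, 0, 0, 0, 6, 18, 17, 15, 18, 17, 20, 17, 26, 22, 22, 24, 23, 25, 26, 27, 28, 29, 28, 29, 26, 26, 25, 0, 0, 0, 0, 0, 0, 0, 22]
pics/top0 166 z 0.1482 c [0.5349 0.1031] R 0.0292 n 27
  rim hist [2, 1, 0, 1, 1, 1, 1, 2, 1, 2, 1, 2, 2, 1, 1, 2, 2, 1, 2, 2, 2, 1, 0, 0, 0, 0, 0, 0, 0, 1, 2, 1, 0, 1, 2, 1, 2, 3, 2, 2, 1, 2, 2, 1, 1, 1, 1, 1, 1, 1, 2, 1, 0, 0, 0, 0, 0, 0, 0, 0]
```

```bash
cat > m4.py <<'E'
from h import *
from scipy.optimize import least_squares
import sys
for f in sys.argv[1:]:
    d=load(f+".npz");H=d["hand_eye"];r=d["range_z"];K=d["intrinsics"]
    u,v=np.meshgrid(np.arange(560),np.arange(420))
    P=np.dstack([(u-K[0,2])/K[0,0]*r,(v-K[1,2])/K[1,1]*r,r])@H[:3,:3].T+H[:3,3]
    fr=d["frame"].astype(int)
    m=(r>0)&(np.abs(P[...,0]-.003)<.006)&(np.hypot(P[...,1],P[...,2])<.042)&(fr.sum(2)>200)&(v<290)
    A=P[m];print(f,len(A),"plate x mm",np.median(A[:,0])*1000)
    c=np.zeros(2)
    for _ in range(15):
        w=A[:,1:]-c;a=np.arctan2(w[:,1],w[:,0]);q=np.hypot(*w.T);b=((a+np.pi)/(2*np.pi)*60).astype(int)%60
        o=np.array([A[b==i,1:][q[b==i].argmax()] for i in range(60) if (b==i).sum()>3 and q[b==i].max()>.031])
        s=least_squares(lambda x:np.hypot(*(o-x[:2]).T)-.0345,c,loss="soft_l1",f_scale=.0005).x;c=s
    print("  cap centre tool y,z mm",c*1000,len(o),"res",np.abs(np.hypot(*(o-c).T)-.0345).mean()*1000)
    # wing top
    m=(r>0)&(P[...,0]<-.014)&(P[...,0]>-.03)&(np.abs(P[...,1])<.012)&(P[...,2]>-.035)&(P[...,2]<.04)&(v<345)
    A=P[m];print("  wing x med",np.median(A[:,0])*1000,"z ext",np.percentile(A[:,2],[1,99])*1000,"y",np.percentile(A[:,1],[2,98])*1000)
E
python3 m4.py pics/w3 pics/w4 pics/w6
```

```text
pics/w3 6956 plate x mm 3.7160636063653247
  cap centre tool y,z mm [0.28623841 0.0431728 ] 40 res 0.16006403367984975
  wing x med -19.998772090758912 z ext [-25.71951377  24.35931697] y [-10.02430681  10.01085109]
pics/w4 6958 plate x mm 3.5866345717952273
  cap centre tool y,z mm [-0.71527231 -0.63832431] 40 res 0.1537406683626579
  wing x med -20.170905762618595 z ext [-26.44715727  23.21809393] y [-9.93179991  9.95763225]
pics/w6 6952 plate x mm 3.6697231346029255
  cap centre tool y,z mm [-0.69459936 -0.64950574] 40 res 0.16467921112912776
  wing x med -20.115832313006692 z ext [-26.43466715  23.12648405] y [-9.88917295  9.937457  ]
```

```bash
cat >> m3.py <<'E'
    if f=="pics/w6":
        A=A[(r>.026)&(r<.031)];a=np.sort(np.degrees(np.arctan2(*(A-c).T[::-1])));g=np.diff(a);
        for i in g.argsort()[-3:]: print("gap",a[i],a[i+1],(a[i]+a[i+1])/2)
E
python3 m3.py|grep gap; python3 -c "
from h import *
plan((.5356,.1045,.215),63.8)"
```

```text
gap 175.10851933624969 176.92513666730412 176.0168280017769
gap 131.9216314582481 175.10851933624969 153.5150753972489
gap -48.246198997454584 -3.0339011740681543 -25.64005008576137
shift [  35.3 -137.8   26.7] turn 0.79 yaw 64.59 pos [0.5707 0.2405 0.2502] tilt [-1.3e-03 -6.0e-04 -1.0e+00] F [ 0.1 -0.  -1.8] t 7.65 w 0.0125
```

>>> step_arm([
  [[0, -35, 7, 0], [5, -75, 15, 0.5], [20, -115, 23, 0.5], [35, -137, 27, 0.5], [45, -137, 27, 0.5], [52, -137, 27, 0.5], [52, -137, 27, 0.5], [52, -137, 27, 0.5]],
])

```text
time_s: 8.45
ee_pos: [0.5374, 0.1077, 0.1987]
tcp_rot: [0.157, 0.689, -0.157, 0.69]
force: [0.4, -0.5, -1.0]
width: 0.0127
```

```bash
python3 -c "
from h import *
s,d=snap('wrist','pics/w7.png');snap('scene','pics/s7.png');t=snap('top','pics/t7.png')[1]
plan((.5357,.1048,.1895),64.1)
a=cv2.imread('pics/s7.png')[130:280,310:510];b=cv2.imread('pics/t7.png')[170:320,90:290]
cv2.imwrite('pics/st7.png',cv2.resize(np.hstack([a,b]),(800,300),interpolation=cv2.INTER_CUBIC))"; python3 m4.py pics/w7
```

```text
shift [ 9.4 -3.  -0.7] turn 0.17 yaw 64.27 pos [0.5376 0.1072 0.1989] tilt [ 9.e-04  4.e-04 -1.e+00] F [-0.4 -1.2 -2. ] t 8.6 w 0.0125
pics/w7 6952 plate x mm 3.6273064078407997
  cap centre tool y,z mm [-0.72987579 -0.6526744 ] 40 res 0.15317359979668352
  wing x med -20.113276466124674 z ext [-26.45336739  23.07717064] y [-9.95741778  9.95421723]
```

View pics/w7.png

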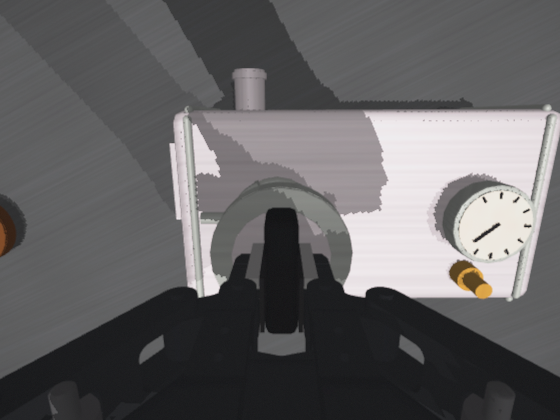

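View pics/st7.png

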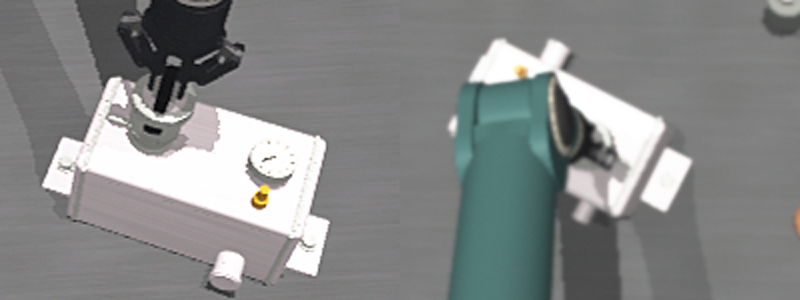

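>>> step_arm([
  [[0, -2.4, 0, 0], [5, -2.4, 0, 0], [10, -2.4, 0, 0], [15, -2.4, 0, 0], [15, -2.4, 0, 0]],
])

```text
time_s: 9.1
ee_pos: [0.5356, 0.104, 0.1824]
tcp_rot: [0.158, 0.69, -0.158, 0.689]
force: [0.0, -0.4, -1.1]
width: 0.0126
```

>>> step_arm([
  [[3, 0, 0, 0], [6, 0, 0, 0], [9, 0, 0, 0], [9, 0, 0, 0]],
])

```text
time_s: 9.5
ee_pos: [0.5359, 0.1041, 0.174]
tcp_rot: [0.158, 0.69, -0.158, 0.689]
force: [0.1, 0.2, -1.8]
width: 0.0127
```

```bash
python3 -c "
from h import *
plan((.5357,.1048,.1653),64.1)"
```

```text
shift [ 8.7  0.6 -0.5] turn 0.1 yaw 64.2 pos [0.5359 0.1041 0.174 ] tilt [-8.e-04 -3.e-04 -1.e+00] F [ 0.1  0.2 -1.8] t 9.5 w 0.0127
```

The valve is about 5 mm inside the bore with no contact force, so I continue down slowly.

>>> step_arm([
  [[3, 0, 0, 0], [6, 0, 0, 0], [9, 0, 0, 0], [9, 0, 0, 0]],
])

```text
time_s: 9.9
ee_pos: [0.5359, 0.1041, 0.1649]
tcp_rot: [0.158, 0.69, -0.158, 0.689]
force: [-0.1, 0.1, -1.1]
width: 0.0125
```

>>> step_arm([
  [[1, 0, 0, 0], [2, 0, 0, 0], [3, 0, 0, 0], [3, 0, 0, 0]],
])

```text
time_s: 10.3
ee_pos: [0.5364, 0.1041, 0.163]
tcp_rot: [0.158, 0.689, -0.158, 0.689]
force: [-2.6, -0.8, 5.8]
width: 0.0124
```

>>> step_arm([
  [[1, 0, 0, 0], [2, 0, 0, 0], [2, 0, 0, 0], [2, 0, 0, 0]],
])

```text
time_s: 10.7
ee_pos: [0.5364, 0.1041, 0.1612]
tcp_rot: [0.158, 0.689, -0.158, 0.689]
force: [-3.4, -0.8, 5.8]
width: 0.0126
```

```bash
python3 -c "
from h import *
plan((.5357,.1048,.1653),64.1)
snap('wrist','pics/w8.png')"; python3 m4.py pics/w8
```

```text
shift [-4.1  0.3 -0.9] turn 0.09 yaw 64.19 pos [0.5364 0.1041 0.1612] tilt [ 5.e-04  3.e-04 -1.e+00] F [-3.4 -0.8  5.8] t 10.7 w 0.0126
pics/w8 6951 plate x mm 3.5639461494283706
  cap centre tool y,z mm [-0.70402296 -0.67487007] 40 res 0.16343686781650613
  wing x med -20.157992888073995 z ext [-26.47480572  23.02751416] y [-9.95561134 10.05308749]
```

>>> step_arm([
  [[0, 0, -0.8, 0], [1, 0, -0.8, 0], [2, 0, -0.8, 0], [3, 0, -0.8, 0], [3, 0, -0.8, 0]],
])

```text
time_s: 11.25
ee_pos: [0.5364, 0.1041, 0.1587]
tcp_rot: [0.158, 0.689, -0.158, 0.69]
force: [-1.9, -1.1, 8.3]
width: 0.0127
```

>>> step_arm([
  [[1, 0, 0, 0], [2, 0, 0, 0], [2, 0, 0, 0], [2, 0, 0, 0]],
])

```text
time_s: 11.65
ee_pos: [0.5364, 0.1041, 0.157]
tcp_rot: [0.158, 0.689, -0.158, 0.69]
force: [-3.3, -0.5, 11.6]
width: 0.0126
```

```bash
python3 -c "
from h import *
plan((.5357,.1048,.1553),64.1)"
```

```text
shift [ 1.7  0.3 -0.9] turn 0.08 yaw 64.18 pos [0.5364 0.1041 0.157 ] tilt [ 1.9e-03  3.0e-04 -1.0e+00] F [-3.3 -0.5 11.6] t 11.65 w 0.0126
```

>>> step_arm([
  [[0.5, 0, 0, 0], [1, 0, 0, 0], [1, 0, 0, 0], [1, 0, 0, 0]],
])

```text
time_s: 12.05
ee_pos: [0.5363, 0.1041, 0.1561]
tcp_rot: [0.158, 0.689, -0.158, 0.69]
force: [-3.7, -0.7, 11.7]
width: 0.0126
```

```bash
python3 -c "
from h import *
snap('wrist','pics/w9.png');plan((.5357,.1048,.1553),64.1)"; python3 m4.py pics/w9
```

```text
shift [ 0.8  0.3 -0.9] turn 0.08 yaw 64.18 pos [0.5364 0.1041 0.1561] tilt [ 2.e-03  3.e-04 -1.e+00] F [-2.7 -2.6 11.4] t 12.1 w 0.0127
pics/w9 6955 plate x mm 3.546707354245587
  cap centre tool y,z mm [-0.73041151 -0.66820973] 40 res 0.17038682682047024
  wing x med -20.184138758189 z ext [-26.42524985  23.16359507] y [-9.96978263  9.99035212]
```

Depth is about 23 mm and the force matches the spring alone, with no sign of the gasket touching. I start the clockwise turn.

>>> step_arm([
  [[0, 0, -0.3, 3], [0, -0.1, -0.3, 6], [0, -0.1, -0.3, 10], [0, -0.2, -0.3, 15], [0, -0.2, -0.3, 15]],
])

```text
time_s: 12.6
ee_pos: [0.5371, 0.1047, 0.1565]
tcp_rot: [0.248, 0.661, -0.246, 0.664]
force: [-1.6, -0.4, 12.1]
width: 0.0128
```

```bash
python3 -c "
from h import *
print(manip.observe()['moment']);plan((.5357,.1048,.1553),64.1-88)
snap('wrist','pics/w10.png')"; python3 m4.py pics/w10
```

```text
[-0.10093745  0.23857019 -0.04640703]
shift [ 1.2 -0.9 -1.1] turn 72.98 yaw 49.08 pos [0.5371 0.1047 0.1565] tilt [ 0.0046  0.0012 -1.    ] F [-1.6 -0.4 12.1] t 12.6 w 0.0128
pics/w10 6947 plate x mm 3.5625057428231575
  cap centre tool y,z mm [-0.69697978 -0.48655207] 40 res 0.17031075988741923
  wing x med -20.184262914276204 z ext [-26.23920133  23.45423279] y [-10.04475148  10.0741218 ]
```

View pics/w10.png

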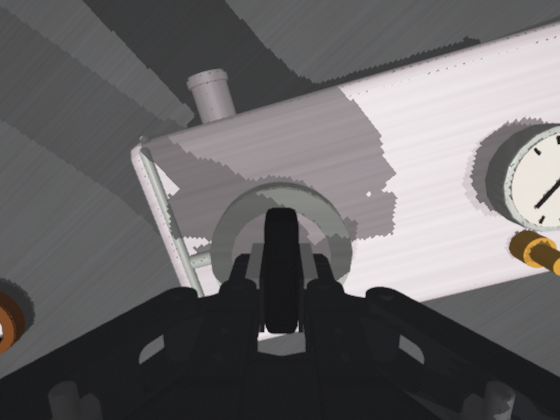

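>>> step_arm([
  [[0, 0, 0, 6], [0, -0.2, 0.1, 12], [0, -0.2, 0.1, 18], [0, -0.3, 0.2, 24], [0, -0.4, 0.2, 30], [0, -0.5, 0.2, 36], [0, -0.5, 0.2, 36]],
])

```text
time_s: 13.35
ee_pos: [0.5374, 0.1046, 0.1566]
tcp_rot: [0.441, 0.552, -0.438, 0.555]
force: [0.3, 0.0, 11.5]
width: 0.0129
```

```bash
python3 -c "
from h import *
print(manip.observe()['moment']);plan((.5357,.1048,.1553),64.1-88)"
```

```text
[ 0.02971507 -0.0405056  -0.08751358]
shift [ 1.3 -1.6 -0.6] turn 36.98 yaw 13.08 pos [0.5374 0.1046 0.1566] tilt [ 0.0056  0.0016 -1.    ] F [ 0.3  0.  11.5] t 13.35 w 0.0129
```

Forces are steady and the torque is small, so I carry on towards the stop.

>>> step_arm([
  [[0, 0, 0, 6], [0, -0.1, 0.1, 12], [0, -0.2, 0.1, 18], [0, -0.3, 0.2, 24], [0, -0.4, 0.2, 30], [0, -0.4, 0.2, 33], [0, -0.4, 0.2, 33]],
])

```text
time_s: 14.05
ee_pos: [0.5372, 0.1042, 0.1565]
tcp_rot: [0.581, 0.406, -0.577, 0.407]
force: [0.7, -0.3, 11.3]
width: 0.013
```

```bash
python3 -c "
from h import *
print(manip.observe()['moment']);plan((.5357,.1048,.1553),64.1-88)"
```

```text
[-0.04045762 -0.01897027 -0.05514591]
shift [ 1.2 -1.6 -0.1] turn 4.04 yaw -19.86 pos [0.5372 0.1042 0.1565] tilt [ 0.0057  0.0014 -1.    ] F [ 0.7 -0.3 11.3] t 14.05 w 0.013
```

>>> step_arm([
  [[0, 0, 0, 1.5], [0, 0, 0, 3], [0, 0, 0, 4], [0, 0, 0, 4]],
])

```text
time_s: 14.45
ee_pos: [0.5365, 0.1046, 0.1565]
tcp_rot: [0.594, 0.386, -0.591, 0.387]
force: [-2.1, 0.8, 13.0]
width: 0.0123
```

```bash
python3 -c "
from h import *
s=manip.observe();print(s['moment'],s['qd'].round(3));plan((.5357,.1048,.1553),64.1-88)
snap('wrist','pics/w11.png');snap('scene','pics/s11.png')
a=cv2.imread('pics/s11.png')[130:280,310:510];b=cv2.imread('pics/w11.png')
cv2.imwrite('pics/c11.png',np.hstack([cv2.resize(a,(400,300)),cv2.resize(b,(400,300))]))"; python3 m4.py pics/w11
```

```text
[0.18602971 0.28051983 0.18142039] [ 0.002 -0.001 -0.001 -0.     0.003 -0.001  0.006]
shift [ 1.2 -0.8  0.2] turn 0.16 yaw -23.74 pos [0.5365 0.1046 0.1565] tilt [ 0.0042  0.0019 -1.    ] F [-2.1  0.8 13. ] t 14.45 w 0.0123
pics/w11 6930 plate x mm 3.659276005453807
  cap centre tool y,z mm [-0.11426663  0.11721689] 40 res 0.17005399546033556
  wing x med -20.089513824765113 z ext [-25.69250526  24.27906793] y [-10.02687587   9.98261973]
```

View pics/c11.png

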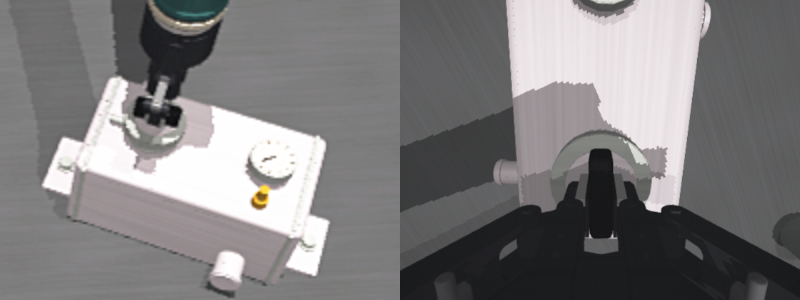

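At 87.9° of turn the moment about the vertical flipped from about -0.05 to +0.18 N m, which means the cap is at the stop. I let it settle, check once more and hand in.

>>> step_arm([
  [[0, 0, 0, 0], [0, 0, 0, 0], [0, 0, 0, 0], [0, 0, 0, 0], [0, 0, 0, 0]],
])

```text
time_s: 15.05
ee_pos: [0.5365, 0.1046, 0.1565]
tcp_rot: [0.594, 0.386, -0.59, 0.387]
force: [-0.2, 0.2, 12.0]
width: 0.0132
```

```bash
python3 -c "
from h import *
plan((.5357,.1048,.1553),64.1-88)
s,d=snap('wrist','pics/w12.png')
f=d['frame'].astype(int);m=np.zeros((420,560),np.uint8);m[200:250,255:310]=(f.sum(2)<110)[200:250,255:310]
xs=[(v,np.nonzero(m[v])[0].mean()) for v in range(214,246,4) if m[v].any()];print('wing mid col by row',np.round(xs,1).tolist())
print(sign_off())"
```

```text
shift [ 1.2 -0.8  0.1] turn 0.17 yaw -23.73 pos [0.5365 0.1046 0.1565] tilt [ 0.0042  0.0021 -1.    ] F [-0.2  0.2 12. ] t 15.05 w 0.0132
wing mid col by row [[214.0, 280.0], [218.0, 280.5], [222.0, 280.5], [226.0, 281.0], [230.0, 281.0], [234.0, 281.0], [238.0, 281.0], [242.0, 281.0]]
the job is handed in; nothing more can be done
None
```

I picked the steel cap up by its wing, set it on the filler neck in line with the notches, pressed it down and turned it clockwise to its stop. I handed the job in at about 15 s with the fingers still gripping it; no verdict came back.

**Last checks:**
- **Turn:** The gripper turned 87.9° from the notch line. The twisting moment jumped at the end, and the wing still lies square between the pads.
- **Depth and push:** The cap's origin is about 23 mm below the mouth. The upward force is about 12 N, roughly what the spring alone gives and well under the 30 N limit.
- **Position:** The cap is about 1 mm from the measured neck centre, and the tool is tilted less than 0.005 rad. The cap was at rest and the fingers closed on the wing.

**Disagreements:**
- **Wing height:** Triangulation put the wing top at 49 mm and depth at 52 mm; the text says 52 mm.
- **Neck centre:** The top and wrist cameras put it about 2 mm apart. I used the wrist value, and the cap went in with only 2–4 N of side force.
- **Slip in the grip:** The cap appeared to shift about 0.6–0.8 mm in the fingers as it met the stop.

I never touched the spray can, screw cap or wrench, though I took no final picture to check them. The measured grip force and spring travel were not directly readable.

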